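# Turn the skiver shaft to its flat and hold the collar on it

## Robot

A 6-joint arm with a two-finger parallel gripper is mounted at the origin on the work surface. World frame = base frame: x ahead of the robot, y to its left, z up, the work surface at z = 0. Lengths are in mm, angles in rad, forces in N, time in s.
With the tool pointing down it reaches from about 350 to 925 mm from the base axis. Payload 6.4 kg.
Tool frame: the origin (TCP) lies midway between the tips of the shut fingers; the grasp point (between the pads) lies 19 mm behind it; z points along the fingers, y is the line along which they close (so a half turn about z gives the same grasp; the last joint's range is limited). The gripper opens to 94 mm and grips with 3 to 60 N. Pads are 16 mm wide; open, the fingers measure 119 mm over their backs; the gripper's body (75 mm by 177 mm) begins 78 mm behind the grasp point.
Start: joints at [0.947, 0.245, 1.558, -0, 1.339, -0.174], TCP at [282.609, 585.359, 167.855] pointing down, gripper open.
Joint ranges: [-3.13, 3.13], [-1.02, 2.26], [0.13, 2.54], [-0.95, 4.09], [0.21, 2.88], [-2.74, 2.74]. Speed limits (rad/s): [2.57, 2.57, 3.14, 3.14, 3.14, 3.14].

## Interface

Orientations are given as [roll, pitch, yaw] about the fixed x, y, z axes, in that order (R = Rz(yaw) Ry(pitch) Rx(roll)).
In Python, from station import manip, read_camera gives the robot as it stands.
- The arm moves only by the tool jog_arm, never from a script. Its argument "series" is a list of rows, each an object with "delta_pos": the shift along the tool's x, y, z normalised to -1 to 1, where 1 is 0.025 m, a list of three; "rot": the turn, a rotation vector about the tool's x, y, z normalised to -1 to 1, where 1 is 5 degrees, a list of three; "jaw": the closure in counts, from 0 (fully open) to 255 (shut). A call has exactly 5 rows; each row shifts and turns the commanded pose from where the row before left it, along the tool's axes as they then stand; what a row does not reach is not made up. A row lasts 1/10 s, in which the tool goes at most 50 mm and 8.59 degrees, less where a joint would pass 70% of its speed; a pose out of reach is approached as far as the arm can. A call with a number of a shift or a turn outside -1 to 1 is refused whole. A call with a gripper value outside its range is refused whole. The fingers move at their own pace and stop on an object; "squeeze" is the grip in N (left out, the last holds). Time passes only in rows, so rows that do not move let the fingers close, or fill a call up. It gives the time, the measured TCP pose, the force, the opening and the grip force at its end, in the units of the state.
- manip.state(): the state, without advancing time (a new reading comes with each control period).
- read_camera(name): name is "scene" or "top" or "wrist"; returns a dict with "color" (420x560x3 uint8, red, green, blue), "mtx" (3x3 intrinsics, pixels), "k1" (the pictures are not rectified: a ray, as slopes to the right and down, at radius r is drawn at 1 + k1 r^2 times it, then the intrinsics apply), "extrinsics" (4x4, takes a point from world to camera coordinates); the wrist camera has in their place "hand_eye" (4x4, takes a point from camera to tool coordinates, whose origin is the TCP and whose axes are the flange's). Camera axes: x right, y up, looking along -z (the intrinsics and any distortion apply to the point x, -y, -z); pixel columns grow to the right and rows downward; lengths in mm; the calibration is good to about 2 mm. A picture is of the moment at which its call begins: read the wrist's pose just before it. There is no depth.
- manip.finish_job(): hands the job in; it is judged then, once.
The state is a dict: "clock": time; "qpos": joint angles; "joint_vel": joint speeds; "joint_torque": joint torques, N m; "tool_pos": TCP position; "orientation": TCP orientation; "contact_force": force on the tool from outside, world axes, zero at the start; "ft_torque": the same for the moment, N m; "finger_gap": finger opening in mm; "gripper_force": force on a finger pad.
Only numpy, scipy, OpenCV 4.12 (cv2) and the standard library are available. Lean on these libraries where they do the work, as an engineer would, in place of code of your own. Each camera call takes 0.05 s, during which the arm holds its last target. There are 200 camera calls.

## Task

First pinch the bare D-shaped shaft of the green machine so that a finger rests on its flat, and turn the shaft until the flat squarely faces the tip of the fixed hex driver. Then slip the brass collar over the shaft and finish while still holding it in the fingers, level, partway down the shaft and clear of the machine below, its set screw at the driver's height and pointing straight at the driver's tip, so that the screw sits over the flat ready to be tightened. Do not let go, and leave the shoe last, polish tin and rubber heel where they are.

Things in the scene. Friction and masses are not known exactly. Their poses are not given: they have to be found in the camera images.
- machine: Green cast skiving machine head, fixed to the bench at some place and yaw. Origin on the bench under the shaft's axis; z up, x towards the hex driver. Block 110 x 94 mm (x, y), flat top 50 mm above the bench, on a foot 150 x 124 mm, 12 mm high, with a 36 mm wide tongue under the driver that ends at x = 150 mm. A small handwheel (72 mm wide) stands at its -y side, y from -73 to -83 mm, top 76 mm above the bench.
- driver_tip (a point): Tip of the hex driver fixed on the machine: a level steel shank 7 mm thick along the machine's x, its axis 85 mm above the bench, tip 36 mm from the shaft's axis. The green post that carries it (x 86 to 104 mm) is 94 mm high; its orange handle, 20 mm thick, ends 161 mm from the shaft's axis, top 95 mm above the bench. This point's axes are the machine's.
- shaft (a joint): Angle of the upright shaft about the vertical (rad), counter-clockwise from above; 0 when its flat faces straight to the driver tip (machine's +x), starts somewhere from 0.45 to 1.8. The shaft turns in a stiff plain bearing (about 0.06 N m of friction), stays where left and cannot move otherwise. It may be turned to either side up to 3.1 rad.
- shaft_top (a point): Centre of the shaft's top end, on its axis, 125 mm above the bench. The shaft is dark steel, 24 mm in diameter, stands 75 mm out of the machine's top, and has one flat along its whole exposed length, 7 mm from the axis (19 mm across flat and back instead of 24 mm); top edge bevelled 2 mm. This point turns with the shaft: its x axis is the flat's outward normal.
- shaft_flat: The flat of the shaft, a bright strip 18 mm wide and 70 mm high on the dark shaft. Origin at the centre of its face, 86.5 mm above the bench; x points out of the face, z up.
- collar: Loose brass shaft collar, a ring of outer diameter 44 mm, bore 28 mm (2 mm play all round on the shaft), 20 mm high, 150 g. Lies flat on the bench, screw out to the side. Origin at the centre of its underside; z up along the bore, x towards the set screw.
- collar_screw (a point): Outer end of the collar's black set screw: a stub 7 mm thick that stands 5 mm out of the collar's rim; this point is 27 mm from the collar's axis along the collar's x and 10 mm above its underside.
- polish_tin: Round red and black tin, 77 mm in diameter, 26 mm high, loose on the bench; origin under its centre. Leave it alone.
- rubber_heel: Black rubber shoe heel, about 62 x 64 mm, 18 mm high, loose on the bench; origin under its centre. Leave it alone.
- shoe_last: Wooden shoe last, 255 mm long, 82 mm wide, 95 mm high with its pin, loose on the bench; origin under its middle, x towards the toe. Leave it alone.
Mind the look-alikes: they are no part of the job. Several things look just like the collar: the one meant starts farthest from the robot's base.

How it is judged:
By the outcome, as a careful person would: the job done as asked, in the order asked, and still so for the second after the job is handed in, while the arm keeps its last pose, push and grip.
It also fails if it takes over 62 s, if anything falls off the work surface, if the arm or the gripper's body presses on something with over 40 N, if the wrist force passes 120 N, or if a joint passes its speed limit or range.

## Working session

There is one attempt and no reset: what is moved stays moved. The work goes in short steps, Python scripts to look and compute and a tool call to move; the robot and the scene stay as the last step left them, time stands still between calls to the robot, and variables do not carry over. Pictures are saved under pics/ and viewed, at most 10 in all, crops included, and the job is handed in when it is done.

Besides the shell and the picture viewer there is one more tool, called after "Emit:" by a JSON object that holds its "op" and its "data", one argument or row to a line. jog_arm: Moves the arm, as the interface text tells. Its arguments: {"type":"object","properties":{"series":{"type":"array"},"squeeze":{"type":"number"}},"required":["series"]}

```bash
ls; mkdir -p pics; cat > h.py <<'E'
import numpy as np, cv2
from station import manip, read_camera
from scipy.spatial.transform import Rotation as R
def ray(c,uv,T=None):
    # world origin & dir ; T = tool pose 4x4 for wrist
    K=np.array(c["mtx"]);k=np.array([c["k1"],0,0,0,0],float)
    s=cv2.undistortPoints(np.array([[uv]],float),K,k)[0,0]
    d=np.array([s[0],-s[1],-1.])
    M=T@np.array(c["hand_eye"]) if T is not None else np.linalg.inv(np.array(c["extrinsics"]))
    return M[:3,3],M[:3,:3]@d
def onz(c,uv,z,T=None):
    o,d=ray(c,uv,T); return o+d*(z-o[2])/d[2]
def proj(c,p,T=None):
    M=np.linalg.inv(T@np.array(c["hand_eye"])) if T is not None else np.array(c["extrinsics"])
    q=M[:3,:3]@np.array(p,float)+M[:3,3]; s=np.array([q[0],-q[1]])/-q[2]
    s=s*(1+c["k1"]*(s@s)); return (np.array(c["mtx"])@[s[0],s[1],1])[:2]
def tool():
    s=manip.state();T=np.eye(4);T[:3,:3]=R.from_euler('xyz',s["orientation"]).as_matrix();T[:3,3]=s["tool_pos"];return T
def save(c,n,crop=None,f=1):
    im=np.array(c["color"])[:,:,::-1]
    if crop: im=im[crop[1]:crop[3],crop[0]:crop[2]]
    cv2.imwrite("pics/"+n,cv2.resize(im,None,fx=f,fy=f,interpolation=cv2.INTER_CUBIC))
E
python3 - <<'E'
from h import *
import pickle
d={}
for n in("scene","top"):
    c=read_camera(n);d[n]=c;save(c,n+".png",None,1.4)
    print(n,np.linalg.inv(np.array(c["extrinsics"])).round(2),c["mtx"],c["k1"])
pickle.dump(d,open("d.pkl","wb"));print(manip.state())
E
```

```text
pics
scene [[ 1.20000e-01 -6.10000e-01  7.80000e-01  1.32497e+03]
 [ 9.90000e-01  8.00000e-02 -9.00000e-02 -1.85430e+02]
 [-1.00000e-02  7.90000e-01  6.20000e-01  7.55710e+02]
 [ 0.00000e+00  0.00000e+00  0.00000e+00  1.00000e+00]] [[468.1057507    0.         274.53796447]
 [  0.         468.1057507  207.53344759]
 [  0.           0.           1.        ]] -0.006654490105681398
top [[-3.00000e-02  9.90000e-01 -1.20000e-01  3.76310e+02]
 [-1.00000e+00 -3.00000e-02 -1.00000e-02 -7.36400e+01]
 [-1.00000e-02  1.20000e-01  9.90000e-01  1.12553e+03]
 [ 0.00000e+00  0.00000e+00  0.00000e+00  1.00000e+00]] [[430.43990778   0.         283.03454958]
 [  0.         430.43990778 199.96133196]
 [  0.           0.           1.        ]] -0.10494719567832571
{'clock': 0.1, 'qpos': array([ 9.46885062e-01,  2.45739969e-01,  1.55887611e+00, -1.03725825e-05,
        1.33868238e+00, -1.74089431e-01]), 'joint_vel': array([-0.00037652,  0.00220716, -0.00184979,  0.00013389,  0.00092375,
       -0.00038284]), 'joint_torque': array([ 1.16419898e-03, -4.16908693e+01, -3.15528488e+01,  6.88132946e-02,
        3.09166813e-02, -2.69900249e-05]), 'tool_pos': array([282.26137449, 584.85422522, 166.86693179]), 'orientation': array([-3.13991089e+00, -2.85525920e-04,  2.69177297e+00]), 'contact_force': array([0.78026372, 0.21060557, 0.48958803]), 'ft_torque': array([ 0.00017867,  0.00552723, -0.02422875]), 'gripper_force': 0.0, 'finger_gap': 93.6792311346189}
```

View pics/top.png

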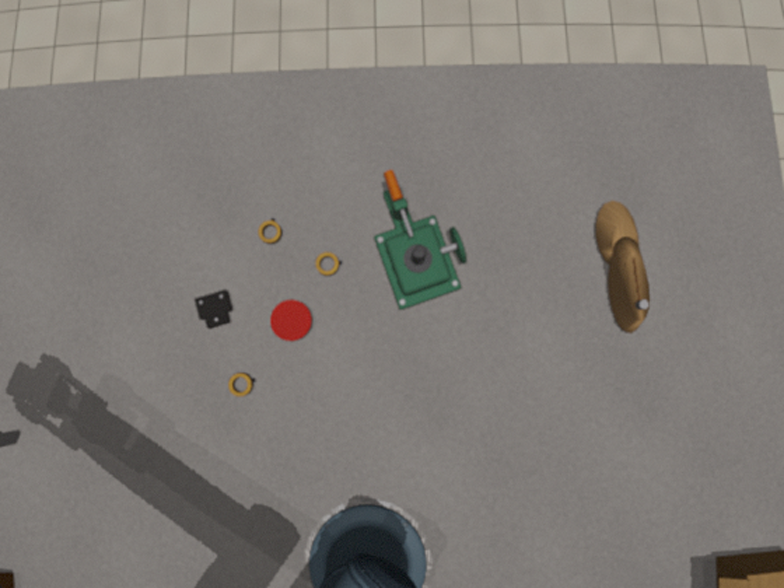

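View pics/scene.png

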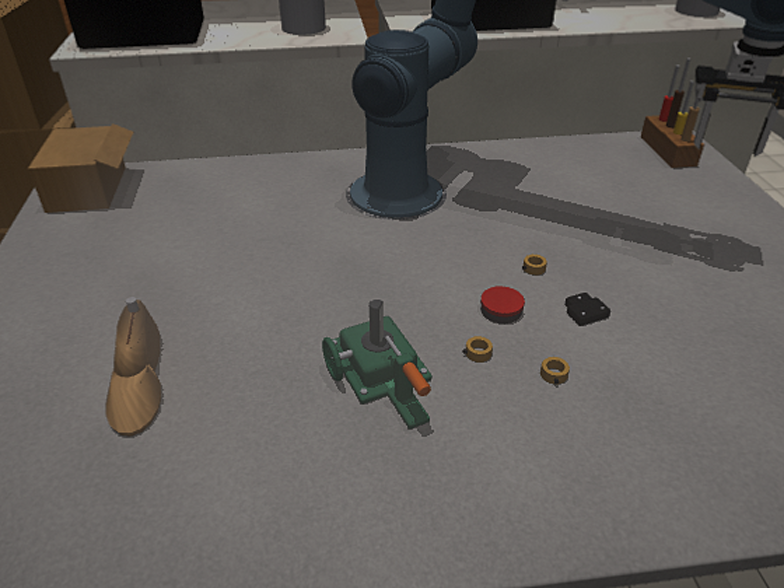

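The top view (1.4x) shows three ring look-alikes: A (270,232), B (328,264) and C (241,384). The machine's shaft top is at about (418,252), the driver points from (390,180) to (409,235), the tin is at (291,320), the heel at (214,308) and the last at (625,265). The scene view shows the same three rings at (555,370), (479,349) and (535,264).

```bash
cat > a.py <<'E'
from h import *
import pickle
d=pickle.load(open("d.pkl","rb"));c=d["top"];im=np.array(c["color"])
hsv=cv2.cvtColor(im,cv2.COLOR_RGB2HSV)
m=cv2.inRange(hsv,(15,110,80),(30,255,255))
n,l,st,ce=cv2.connectedComponentsWithStats(m)
for i in range(1,n):
    if 60<st[i,4]<1500 and st[i,2]<30:
        x0,y0,w,h=st[i,:4]; uv=(x0+w/2-.5,y0+h/2-.5); p=onz(c,uv,20); print("ring",np.array(uv)*1.4,p.round(1),np.hypot(*p[:2]).round(1),st[i])
        # dark screw pixels nearby
        P=im[max(0,y0-8):y0+h+8,x0-8:x0+w+8].astype(int).sum(2); 
        yy,xx=np.nonzero(P<130)
        if len(xx): 
            s=onz(c,(xx.mean()+x0-8,yy.mean()+y0-8),10); print("  screw",s.round(1),np.degrees(np.arctan2(*(s-p)[1::-1])).round(1),len(xx))
m=cv2.inRange(hsv,(3,150,120),(12,255,255));n,l,st,ce=cv2.connectedComponentsWithStats(m)
for i in range(1,n):
    if st[i,4]>40:
        ys,xs=np.nonzero(l==i); print("orange",ce[i]*1.4,onz(c,ce[i],93).round(1),st[i])
m=cv2.inRange(hsv,(65,80,30),(95,255,255));n,l,st,ce=cv2.connectedComponentsWithStats(m)
print("green",[ (s[4],(x*1.4).round()) for s,x in zip(st[1:],ce[1:]) if s[4]>100])
p=onz(c,np.array((418,252))/1.4,125);print("shaft guess",p)
save(c,"crop.png",(150,110,350,260),4)
E
python3 a.py
```

```text
ring [269.5 231. ] [613.8 169.4  20. ] 636.7 [185 157  16  17 124]
ring [327.6 263.2] [549.4  60.1  20. ] 552.7 [226 180  17  17 122]
ring [634.9 319.2] [ 429.2 -508.4   20. ] 665.4 [446 220  16  17 120]
ring [239.4 383.6] [330.8 225.6  20. ] 400.4 [163 266  17  17 135]
  screw [337.8 204.6  10. ] -71.7 1
green [(np.int32(2099), array([415., 260.]))]
shaft guess [ 547.86361914 -105.16692982  125.        ]
```

View pics/crop.png

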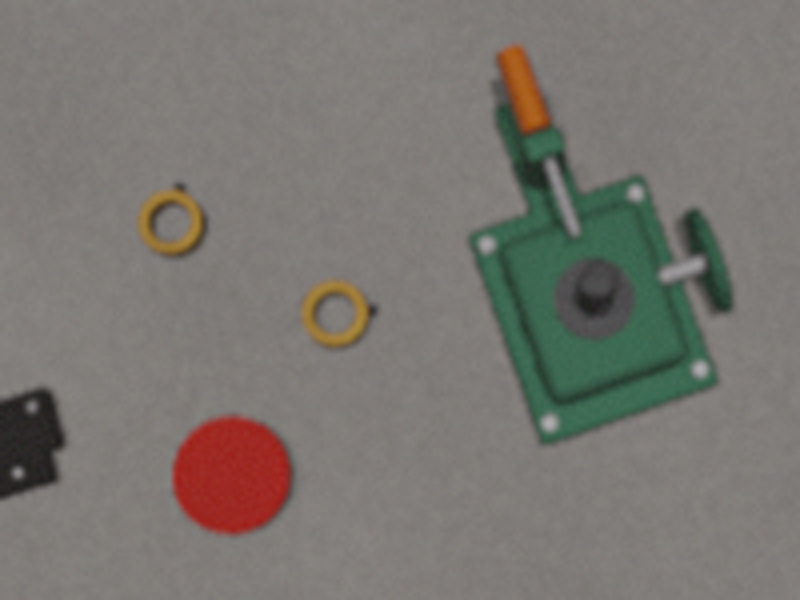

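Ring A is at (613.8, 169.4), 637 mm from the base, against 553 and 400 mm for B and C, so A is the collar. In the 4x crop its centre is at (171,222) and its screw at (181,188). The driver shank runs from (548,165) to (577,232) and the foot bolts are at (487,244), (635,192), (700,369) and (549,423).

```bash
cat > b.py <<'E'
from h import *
import pickle
d=pickle.load(open("d.pkl","rb"));c=d["top"]
f=lambda u,v,z: onz(c,((u+.5)/4+149.5,(v+.5)/4+109.5),z)
B=[f(*q,14) for q in((487,244),(635,192),(700,369),(549,423))]
print("bolts c",np.mean(B,0).round(1)); a=B[0]+B[1]-B[2]-B[3];print("yaw bolts",np.degrees(np.arctan2(a[1],a[0])))
a=f(511,50,95)-f(577,232,88);print("yaw driver",np.degrees(np.arctan2(a[1],a[0])),"tip",f(577,232,88).round(1))
print("shaft top",f(600,276,125))
s=f(181,188,10)-f(171,222,20);print("screw",np.degrees(np.arctan2(s[1],s[0])),f(171,222,20))
T=tool();print(read_camera("wrist")["hand_eye"].round(3),T.round(3))
E
python3 b.py
```

```text
bolts c [ 550.5 -106.2   14. ]
yaw bolts 17.721539811507373
yaw driver 18.186684764721015 tip [585.3 -95.8  88. ]
shaft top [ 551.08265229 -107.74930918  125.        ]
screw -10.018135787119888 [613.42733583 169.71518862  20.        ]
[[-2.00000e-03  9.71000e-01  2.41000e-01  7.04880e+01]
 [ 1.00000e+00  1.00000e-03  1.00000e-03  1.25000e-01]
 [ 1.00000e-03  2.41000e-01 -9.71000e-01 -2.17804e+02]
 [ 0.00000e+00  0.00000e+00  0.00000e+00  1.00000e+00]] [[-9.01000e-01  4.35000e-01 -1.00000e-03  2.82261e+02]
 [ 4.35000e-01  9.01000e-01 -1.00000e-03  5.84854e+02]
 [ 0.00000e+00 -2.00000e-03 -1.00000e+00  1.66867e+02]
 [ 0.00000e+00  0.00000e+00  0.00000e+00  1.00000e+00]]
```

Emit:
{"op": "jog_arm", "data": {
  "series": [
    {"delta_pos":[-1,-0.93,-0.3],"rot":[0,0,0],"jaw":0},
    {"delta_pos":[-1,-0.93,-0.3],"rot":[0,0,0],"jaw":0},
    {"delta_pos":[-1,-0.93,-0.3],"rot":[0,0,0],"jaw":0},
    {"delta_pos":[-1,-0.93,-0.3],"rot":[0,0,0],"jaw":0},
    {"delta_pos":[-1,-0.93,-0.3],"rot":[0,0,0],"jaw":0}
  ]
}}

```text
clock: 0.65
tool_pos: [344.7, 424.9, 205.3]
orientation: [-3.141, -0.0, 2.692]
contact_force: [1.3, -0.5, -0.4]
finger_gap: 94.1
gripper_force: 0.0
```

Emit:
{"op": "jog_arm", "data": {
  "series": [
    {"delta_pos":[-1,-0.93,0],"rot":[0,0,0],"jaw":0},
    {"delta_pos":[-1,-0.93,0],"rot":[0,0,0],"jaw":0},
    {"delta_pos":[-1,-0.93,0],"rot":[0,0,0],"jaw":0},
    {"delta_pos":[-1,-0.93,0],"rot":[0,0,0],"jaw":0},
    {"delta_pos":[-1,-0.93,0],"rot":[0,0,0],"jaw":0}
  ]
}}

```text
clock: 1.15
tool_pos: [406.7, 265.9, 205.1]
orientation: [-3.141, -0.0, 2.692]
contact_force: [0.3, -0.5, -0.7]
finger_gap: 94.1
gripper_force: 0.0
```

Emit:
{"op": "jog_arm", "data": {
  "series": [
    {"delta_pos":[-1,-0.93,0],"rot":[0,0,0],"jaw":0},
    {"delta_pos":[-1,-0.93,0],"rot":[0,0,0],"jaw":0},
    {"delta_pos":[-1,-0.93,0],"rot":[0,0,0],"jaw":0},
    {"delta_pos":[-1,-0.93,0],"rot":[0,0,0],"jaw":0},
    {"delta_pos":[-1,-0.93,0],"rot":[0,0,0],"jaw":0}
  ]
}}

```text
clock: 1.65
tool_pos: [468.8, 106.9, 205.2]
orientation: [-3.142, -0.0, 2.692]
contact_force: [0.4, -0.1, 0.3]
finger_gap: 94.0
gripper_force: 0.0
```

Emit:
{"op": "jog_arm", "data": {
  "series": [
    {"delta_pos":[-1,-0.93,0],"rot":[0,0,0],"jaw":0},
    {"delta_pos":[-1,-0.93,0],"rot":[0,0,0],"jaw":0},
    {"delta_pos":[-1,-0.93,0],"rot":[0,0,0],"jaw":0},
    {"delta_pos":[-1,-0.93,0],"rot":[0,0,0],"jaw":0},
    {"delta_pos":[-1,-0.93,0],"rot":[0,0,0],"jaw":0}
  ]
}}

```text
clock: 2.15
tool_pos: [530.8, -52.1, 205.1]
orientation: [3.142, -0.0, 2.692]
contact_force: [0.3, 0.4, 0.0]
finger_gap: 93.9
gripper_force: 0.0
```

Emit:
{"op": "jog_arm", "data": {
  "series": [
    {"delta_pos":[-0.83,-0.82,0],"rot":[0,0,0],"jaw":0},
    {"delta_pos":[-0.83,-0.82,0],"rot":[0,0,0],"jaw":0},
    {"delta_pos":[0,0,0],"rot":[0,0,0],"jaw":0},
    {"delta_pos":[0,0,0],"rot":[0,0,0],"jaw":0},
    {"delta_pos":[0,0,0],"rot":[0,0,0],"jaw":0}
  ]
}}

```text
clock: 2.65
tool_pos: [549.9, -104.8, 205.1]
orientation: [3.141, -0.001, 2.693]
contact_force: [-0.8, 0.4, 0.6]
finger_gap: 93.9
gripper_force: 0.0
```

```bash
python3 - <<'E'
from h import *
import pickle
T=tool();c=read_camera("wrist");pickle.dump((T,c),open("w1.pkl","wb"));save(c,"w1.png",None,1.4)
print(T[:3,3],proj(c,(550.5,-107,125),T)*1.4,c["k1"])
E
```

```text
[ 549.89527876 -104.82066348  205.14442992] [391.53516159 281.17121283] -0.005137413766985256
```

View pics/w1.png

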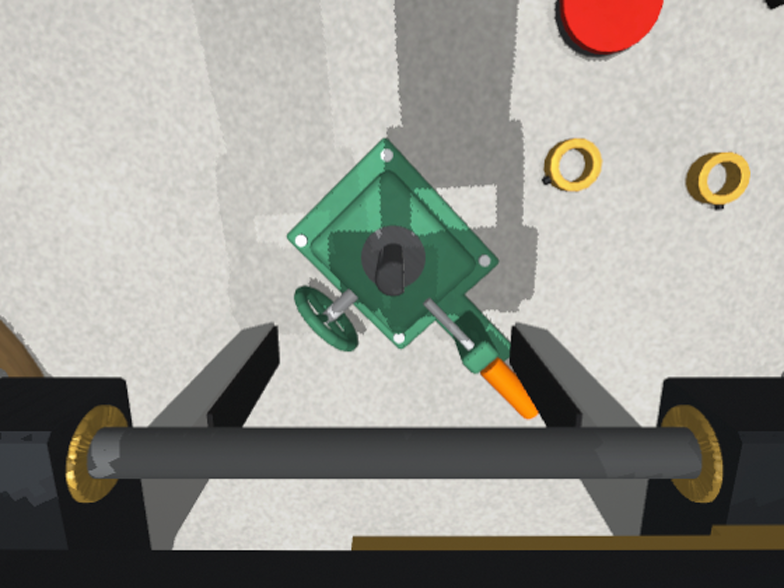

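The wrist view shows the shaft top at about (391,278), with a strip on its right side near (402,265) that may be the flat, and the driver tip at (428,303). I'll enlarge it and stretch the contrast.

```bash
python3 - <<'E'
from h import *
import pickle
T,c=pickle.load(open("w1.pkl","rb"));im=np.array(c["color"])[:,:,::-1]
k=im[150:225,240:340].astype(float)
k=np.clip(k*2.2,0,255).astype(np.uint8)
cv2.imwrite("pics/w1c.png",cv2.resize(k,None,fx=8,fy=8,interpolation=cv2.INTER_NEAREST))
E
```

```text
(no output)
```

View pics/w1c.png

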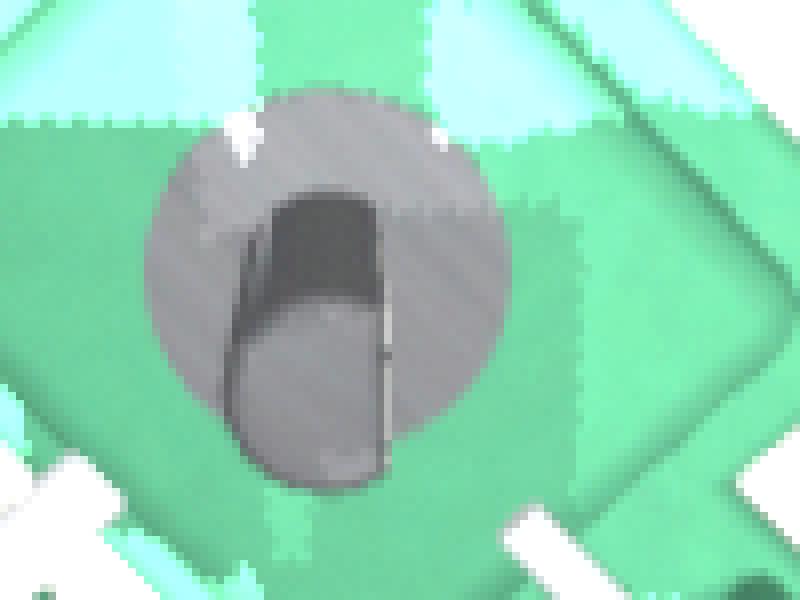

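The flat shows edge-on as a bright line at crop x≈388, from (387,300) to (389,468), and its normal points image-right (tool +y). The shaft top's left rim is at (229,385) and its bottom rim at (325,494).

```bash
python3 - <<'E'
from h import *
import pickle
T,c=pickle.load(open("w1.pkl","rb"))
f=lambda u,v,z=123: onz(c,(u/8+239.5,v/8+149.5),z,T)
a,b=f(389,300),f(390,470)
print("len",np.linalg.norm(b-a))
# rim fit in tool axes
l,bt=f(229,385),f(325,494)
Ri=T[:3,:3].T
t=lambda p:(Ri@(p-T[:3,3])).round(2)
print("tool coords: chord",t(a),t(b),"left",t(l),"bot",t(bt))
n=(b-a);print("flat az",np.degrees(np.arctan2(n[1],n[0]))+90, "tool y az",np.degrees(np.arctan2(T[1,1],T[0,1])))
tip=f(520,530,88);h=f(600,600,88);d=h-tip;print("tip",tip,t(tip),np.degrees(np.arctan2(d[1],d[0])))
# bolts in 1.4x image
g=lambda u,v,z=14: onz(c,(u/1.4,v/1.4),z,T)
B=[g(387,156),g(302,241),g(399,338),g(485,261)]
B=np.array(B);print("bolts c",B.mean(0),t(B.mean(0)))
a=B[2]+B[3]-B[0]-B[1];a2=B[3]+B[0]-B[1]-B[2]
print("yaw",np.degrees(np.arctan2(a[1],a[0])),np.degrees(np.arctan2(a2[1],a2[0]))-90)
hd=g(533,416,93)-g(428,303,87);print(np.degrees(np.arctan2(hd[1],hd[0])))
E
```

```text
len 20.018091436702058
tool coords: chord [10.93  6.01 82.15] [-9.09  6.19 82.14] left [  1.03 -12.32  82.14] bot [-11.95  -1.33  82.14]
flat az 64.79787334347746 tool y az 64.27559570342851
tip [584.00746626 -94.80431416  88.        ] [-26.45  23.81 117.13] 22.31593584175291
bolts c [ 550.6222417  -105.66962265   14.        ] [ -1.14  -0.49 191.14]
yaw 17.86008353786574 17.925670320998563
16.904516367658758
```

Emit:
{"op": "jog_arm", "data": {
  "series": [
    {"delta_pos":[0,-0.12,0.9],"rot":[0,0,-0.1],"jaw":0},
    {"delta_pos":[0,0,1],"rot":[0,0,0],"jaw":0},
    {"delta_pos":[0,0,1],"rot":[0,0,0],"jaw":0},
    {"delta_pos":[0,0,1],"rot":[0,0,0],"jaw":90},
    {"delta_pos":[0,0,0.38],"rot":[0,0,0],"jaw":130}
  ],
  "squeeze": 30
}}

```text
clock: 3.2
tool_pos: [547.1, -106.7, 95.8]
orientation: [-3.141, -0.004, 2.702]
contact_force: [0.2, -0.3, -0.6]
finger_gap: 81.4
gripper_force: 0.0
```

Emit:
{"op": "jog_arm", "data": {
  "series": [
    {"delta_pos":[0,0,0],"rot":[0,0,0],"jaw":255},
    {"delta_pos":[0,0,0],"rot":[0,0,0],"jaw":255},
    {"delta_pos":[0,0,0],"rot":[0,0,0],"jaw":255},
    {"delta_pos":[0,0,0],"rot":[0,0,0],"jaw":255},
    {"delta_pos":[0,0,0],"rot":[0,0,0],"jaw":255}
  ]
}}

```text
clock: 3.7
tool_pos: [549.5, -108.7, 99.3]
orientation: [3.142, 0.002, 2.701]
contact_force: [0.1, 0.2, 0.0]
finger_gap: 41.3
gripper_force: 0.0
```

Emit:
{"op": "jog_arm", "data": {
  "series": [
    {"delta_pos":[0,0,0],"rot":[0,0,0],"jaw":255},
    {"delta_pos":[0,0,0],"rot":[0,0,0],"jaw":255},
    {"delta_pos":[0,0,0],"rot":[0,0,0],"jaw":255},
    {"delta_pos":[0,0,0],"rot":[0,0,0],"jaw":255},
    {"delta_pos":[0,0,0],"rot":[0,0,0],"jaw":255}
  ]
}}

```text
clock: 4.2
tool_pos: [548.9, -108.4, 98.3]
orientation: [-3.142, -0.0, 2.701]
contact_force: [0.3, -0.3, -0.1]
finger_gap: 1.8
gripper_force: 0.0
```

```bash
python3 - <<'E'
from h import *
s=manip.state();T=tool()
print(s["tool_pos"],s["orientation"],s["finger_gap"],s["gripper_force"],T[:3,:3].T@s["contact_force"],s["ft_torque"])
E
```

```text
[ 548.91346255 -108.44235027   98.29993432] [-3.14159073e+00 -1.24929062e-04  2.70051193e+00] 1.8073751624927514 0.0 [-0.36126352 -0.17548936  0.09773489] [ 0.03995263  0.023193   -0.01154863]
```

The gap is 1.8 mm with no force, so the fingers closed without taking the shaft. I'll look.

```bash
python3 - <<'E'
from h import *
import pickle
T=tool();c=read_camera("wrist");s=read_camera("scene");pickle.dump((T,c,s),open("w2.pkl","wb"))
a=np.array(c["color"])[:,:,::-1][60:420]; b=cv2.resize(np.array(s["color"])[150:330,200:400,::-1],(400,360))
a=cv2.resize(a[:,80:480],(400,360))
cv2.imwrite("pics/w2.png",np.hstack([a,b]))
print(proj(s,(550,-105.4,125)),proj(c,(550,-105.4,125),T),proj(c,T[:3,3],T))
E
```

```text
[269.18849235 215.45108091] [286.84232712 239.43995928] [281.52290585 226.2955069 ]
```

View pics/w2.png

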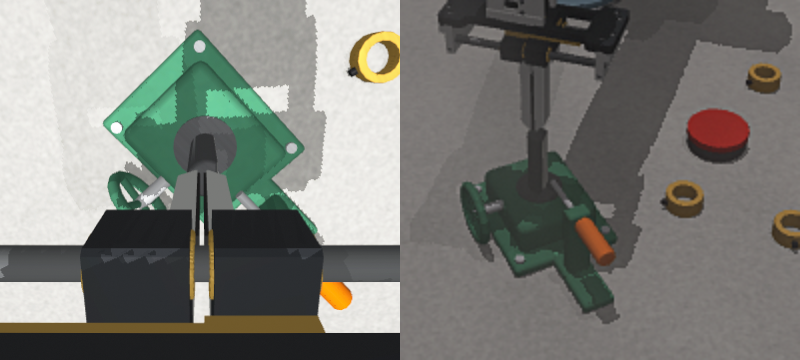

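```bash
python3 - <<'E'
from h import *
import pickle
T,c,s=pickle.load(open("w2.pkl","rb"));T1,c1=pickle.load(open("w1.pkl","rb"))
M=np.array([550.5,-105.7,0]);y=np.radians(17.9);ex=np.array([np.cos(y),np.sin(y),0]);ey=np.array([-ex[1],ex[0],0])
g=lambda u,v,z=14: onz(c1,(u/1.4,v/1.4),z,T1)
B=[g(387,156),g(302,241),g(399,338),g(485,261)]
for b in B: print("bolt",((b-M)@ex).round(1),((b-M)@ey).round(1),"w2 crop",(proj(c,b,T)*[1,1]-[80,60]).round(1))
d=pickle.load(open("d.pkl","rb"))["top"]
f=lambda u,v,z: onz(d,((u+.5)/4+149.5,(v+.5)/4+109.5),z)
for q in((487,244),(635,192),(700,369),(549,423)):
    b=f(*q,14);print("topcam",((b-M)@ex).round(1),((b-M)@ey).round(1))
P=lambda p:((proj(s,p)-[200,150])*2+[400,0]).round(1)
for z in(98,110,120,130,140): print(z,"scene TCP",P((548.9,-108.4,z)))
print("shaft base",P(M+[0,0,50]),P(M+[0,0,125]))
I=T.copy()
for z in(0,-20,-40): print("finger z",z,(proj(c,(T@[0,0,z,1])[:3],T)-[80,60]).round(1))
E
```

```text
bolt -62.3 52.0 w2 crop [199.6  47.5]
bolt -62.0 -51.9 w2 crop [117.6 128.3]
bolt 62.3 -52.6 w2 crop [209.2 219. ]
bolt 62.5 52.5 w2 crop [291.9 148.5]
topcam 62.0 51.1
topcam 62.5 -52.4
topcam -62.2 -52.4
topcam -62.7 51.9
98 scene TCP [535.9 149.8]
110 scene TCP [535.7 141.3]
120 scene TCP [535.6 134.1]
130 scene TCP [535.4 126.9]
140 scene TCP [535.3 119.5]
shaft base [539.1 183.3] [538.2 131.2]
finger z 0 [201.5 166.3]
finger z -20 [201.5 176.2]
finger z -40 [201.5 188.1]
```

```bash
python3 - <<'E'
from h import *
import pickle
T,c,s=pickle.load(open("w2.pkl","rb"))
a=np.array(c["color"])[170:270,230:330,::-1];b=np.array(s["color"])[170:270,220:320,::-1]
k=np.clip(np.hstack([a,b]).astype(float)*1.7,0,255).astype(np.uint8)
cv2.imwrite("pics/w2c.png",cv2.resize(k,None,fx=4,fy=4,interpolation=cv2.INTER_CUBIC))
E
```

```text
(no output)
```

View pics/w2c.png

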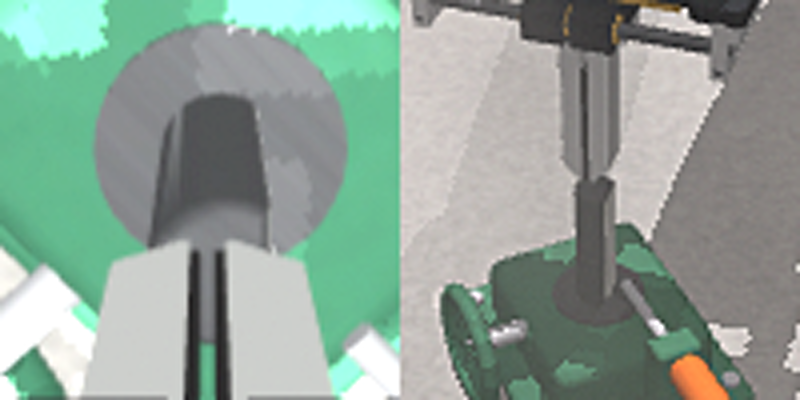

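The close crops (left wrist, right scene) show the shut fingertips ending just above the shaft top, at wrist px (277,230) and scene px (267,215). The flat, to the right, is untouched. The real tips therefore seem to sit about 30 mm above the reported TCP, which I'll check by casting rays.

```bash
python3 - <<'E'
from h import *
import pickle
T,c,s=pickle.load(open("w2.pkl","rb"));T1,c1=pickle.load(open("w1.pkl","rb"))
I=np.eye(4)
print(np.array(c["mtx"]).round(1),np.array(c["hand_eye"]).round(4))
def at(c,uv,ax,val):
    o,d=ray(c,uv,I);return (o+d*(val-o[ax])/d[ax]).round(1)
for q in((278,325),(512,325)):
    sg=-1 if q[0]<390 else 1
    print("open tip inner",at(c1,np.array(q)/1.4,1,47*sg))
for q in((190,242),(228,242),(110,262),(302,262)):
    uv=(230+q[0]/4-.4,170+q[1]/4-.4); print("shut",uv,[at(c,uv,0,x) for x in(-8,0,8)])
E
```

```text
[[335.4   0.  281.4]
 [  0.  335.4 202.9]
 [  0.    0.    1. ]] [[-1.500000e-03  9.705000e-01  2.410000e-01  7.048710e+01]
 [ 1.000000e+00  1.300000e-03  1.000000e-03  1.360000e-01]
 [ 7.000000e-04  2.410000e-01 -9.705000e-01 -2.178042e+02]
 [ 0.000000e+00  0.000000e+00  0.000000e+00  1.000000e+00]]
open tip inner [  8.7 -47.  -37.4]
open tip inner [  9.5  47.  -40.1]
shut (277.1, 230.1) [array([-8. , -3.3, 15.7]), array([ 0. , -2.9, -8.1]), array([  8. ,  -2.6, -31.9])]
shut (286.6, 230.1) [array([-8. ,  3.7, 15.7]), array([ 0. ,  3.3, -8.1]), array([  8. ,   3. , -31.9])]
shut (257.1, 235.1) [array([ -8. , -17.1,   4.8]), array([  0. , -15.4, -17.9]), array([  8. , -13.6, -40.6])]
shut (305.1, 235.1) [array([-8. , 16.5,  4.7]), array([  0. ,  14.8, -18. ]), array([  8. ,  13.2, -40.7])]
```

The tips sit about 31 mm short of the reported TCP. I'll open, go 30 mm lower and pinch again.

Emit:
{"op": "jog_arm", "data": {
  "series": [
    {"delta_pos":[0,0,0],"rot":[0,0,0],"jaw":80},
    {"delta_pos":[0,0,0],"rot":[0,0,0],"jaw":80},
    {"delta_pos":[0,0,0],"rot":[0,0,0],"jaw":80},
    {"delta_pos":[0,0,0],"rot":[0,0,0],"jaw":80},
    {"delta_pos":[0,0,0],"rot":[0,0,0],"jaw":80}
  ]
}}

```text
clock: 4.8
tool_pos: [548.9, -108.4, 98.4]
orientation: [3.142, 0.0, 2.701]
contact_force: [-0.5, -0.0, 0.4]
finger_gap: 36.8
gripper_force: 0.0
```

Emit:
{"op": "jog_arm", "data": {
  "series": [
    {"delta_pos":[0,0.02,0.3],"rot":[0,0,0],"jaw":120},
    {"delta_pos":[0,0,0.3],"rot":[0,0,0],"jaw":120},
    {"delta_pos":[0,0,0.3],"rot":[0,0,0],"jaw":140},
    {"delta_pos":[0,0,0.3],"rot":[0,0,0],"jaw":140},
    {"delta_pos":[0,0,0],"rot":[0,0,0],"jaw":255}
  ]
}}

```text
clock: 5.3
tool_pos: [548.0, -107.5, 66.6]
orientation: [-3.141, -0.003, 2.7]
contact_force: [-0.2, -0.2, -0.3]
finger_gap: 37.3
gripper_force: 0.0
```

Emit:
{"op": "jog_arm", "data": {
  "series": [
    {"delta_pos":[0,0,0],"rot":[0,0,0],"jaw":255},
    {"delta_pos":[0,0,0],"rot":[0,0,0],"jaw":255},
    {"delta_pos":[0,0,0],"rot":[0,0,0],"jaw":255},
    {"delta_pos":[0,0,0],"rot":[0,0,0],"jaw":255},
    {"delta_pos":[0,0,0],"rot":[0,0,0],"jaw":255}
  ]
}}

```text
clock: 5.8
tool_pos: [549.4, -108.3, 68.8]
orientation: [-3.141, 0.001, 2.701]
contact_force: [-1.0, -2.3, 0.5]
finger_gap: 18.6
gripper_force: 30.0
```

Emit:
{"op": "jog_arm", "data": {
  "series": [
    {"delta_pos":[0.008,0,0],"rot":[0,0,0.8],"jaw":255},
    {"delta_pos":[0.008,0,0],"rot":[0,0,0.8],"jaw":255},
    {"delta_pos":[0.008,0,0],"rot":[0,0,0.8],"jaw":255},
    {"delta_pos":[0.008,0,0],"rot":[0,0,0.8],"jaw":255},
    {"delta_pos":[0.008,0,0],"rot":[0,0,0.8],"jaw":255}
  ],
  "squeeze": 45
}}

```text
clock: 6.3
tool_pos: [548.6, -108.0, 68.8]
orientation: [-3.141, 0.001, 2.349]
contact_force: [-0.5, -1.9, 0.3]
finger_gap: 18.1
gripper_force: 45.0
```

Emit:
{"op": "jog_arm", "data": {
  "series": [
    {"delta_pos":[0.008,0,0],"rot":[0,0,0.8],"jaw":255},
    {"delta_pos":[0.008,0,0],"rot":[0,0,0.8],"jaw":255},
    {"delta_pos":[0.008,0,0],"rot":[0,0,0.8],"jaw":255},
    {"delta_pos":[0.008,0,0],"rot":[0,0,0.8],"jaw":255},
    {"delta_pos":[0.008,0,0],"rot":[0,0,0.8],"jaw":255}
  ]
}}

```text
clock: 6.8
tool_pos: [548.0, -107.4, 68.8]
orientation: [3.142, 0.002, 2.0]
contact_force: [-0.6, -2.5, -0.3]
finger_gap: 18.1
gripper_force: 45.0
```

Emit:
{"op": "jog_arm", "data": {
  "series": [
    {"delta_pos":[0.008,0,0],"rot":[0,0,0.6],"jaw":255},
    {"delta_pos":[0.005,0,0],"rot":[0,0,0.5],"jaw":255},
    {"delta_pos":[0.003,0,0],"rot":[0,0,0.28],"jaw":255},
    {"delta_pos":[0,0,0],"rot":[0,0,0],"jaw":255},
    {"delta_pos":[0,0,0],"rot":[0,0,0],"jaw":255}
  ]
}}

```text
clock: 7.3
tool_pos: [547.9, -107.2, 68.7]
orientation: [3.141, 0.002, 1.883]
contact_force: [-0.2, -4.9, 0.9]
finger_gap: 18.0
gripper_force: 45.0
```

```bash
python3 - <<'E'
from h import *
import pickle
T=tool();c=read_camera("wrist");s=manip.state()
print(s["tool_pos"],np.degrees(s["orientation"]),s["finger_gap"],s["gripper_force"],T[:3,:3].T@s["contact_force"],s["ft_torque"],s["qpos"])
E
```

```text
[ 547.88314176 -107.18322888   68.75715228] [1.79990739e+02 1.03930086e-01 1.07862246e+02] 18.350139343777684 44.965532667702064 [-4.83137186 -2.03604133 -0.67835917] [-0.98869074  0.07099528 -0.05417939] [-3.95539828e-01  1.44093985e-01  1.86750187e+00 -1.40927152e-03
  1.12869568e+00 -7.06692872e-01]
```

The flat now faces the driver: tool yaw is 107.9° and the gap about 18.5 mm. Next I'll release, rise, and turn towards the collar.

Emit:
{"op": "jog_arm", "data": {
  "series": [
    {"delta_pos":[0,0,0],"rot":[0,0,0],"jaw":60},
    {"delta_pos":[0,0,0],"rot":[0,0,0],"jaw":60},
    {"delta_pos":[0,0,0],"rot":[0,0,0],"jaw":60},
    {"delta_pos":[0,0,0],"rot":[0,0,0],"jaw":60},
    {"delta_pos":[0,0,-0.3],"rot":[0,0,0],"jaw":60}
  ]
}}

```text
clock: 7.85
tool_pos: [546.6, -105.6, 74.9]
orientation: [-3.14, -0.002, 1.882]
contact_force: [-0.7, -0.1, -0.0]
finger_gap: 54.8
gripper_force: 0.0
```

Emit:
{"op": "jog_arm", "data": {
  "series": [
    {"delta_pos":[0,0,-1],"rot":[0,0,0],"jaw":60},
    {"delta_pos":[0,0,-1],"rot":[0,0,0],"jaw":60},
    {"delta_pos":[0,0,-1],"rot":[0,0,0],"jaw":60},
    {"delta_pos":[0,0,-1],"rot":[0,0,0],"jaw":60},
    {"delta_pos":[0,0,-0.5],"rot":[0,0,0],"jaw":60}
  ]
}}

```text
clock: 8.35
tool_pos: [548.8, -106.6, 191.6]
orientation: [3.138, 0.003, 1.882]
contact_force: [-0.1, -1.1, 0.8]
finger_gap: 72.0
gripper_force: 0.0
```

```bash
python3 - <<'E'
from h import *
import pickle
T=tool();c=read_camera("wrist");pickle.dump((T,c),open("w3.pkl","wb"))
uv=proj(c,(550.1,-105.9,123),T);print(T[:3,3],uv)
x,y=uv.astype(int);im=np.array(c["color"])[y-45:y+45,x-60:x+60,::-1]
cv2.imwrite("pics/w3c.png",cv2.resize(np.clip(im*2.0,0,255).astype(np.uint8),None,fx=6,fy=6,interpolation=cv2.INTER_NEAREST));print(x-60,y-45)
E
```

```text
[ 548.82731906 -106.63665021  191.55736483] [283.60348631 201.32340438]
223 156
```

View pics/w3c.png

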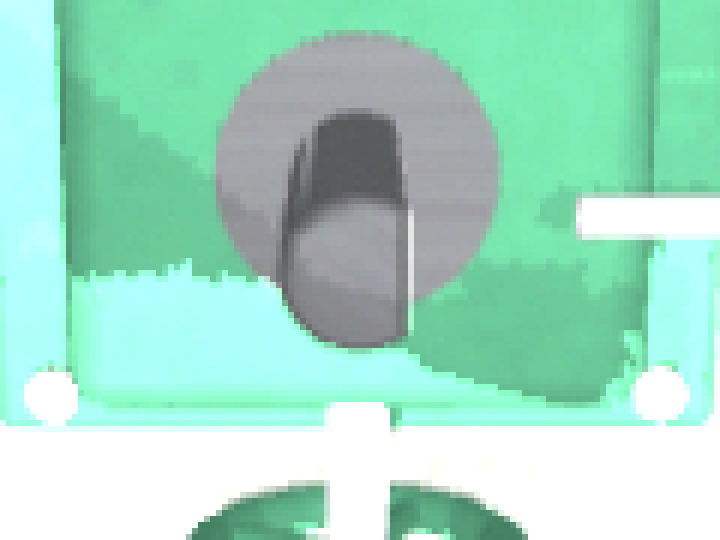

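In the 6x crop the flat is the bright vertical edge at x≈411 (y 208–335), facing right. That is square to the horizontal driver, whose tip is at (577,217). On to the collar.

Emit:
{"op": "jog_arm", "data": {
  "series": [
    {"delta_pos":[0,0,0],"rot":[0,0,-0.83],"jaw":60},
    {"delta_pos":[0,0,0],"rot":[0,0,-0.83],"jaw":60},
    {"delta_pos":[0,0,0],"rot":[0,0,-0.83],"jaw":60},
    {"delta_pos":[0,0,0],"rot":[0,0,-0.83],"jaw":60},
    {"delta_pos":[0,0,0],"rot":[0,0,-0.83],"jaw":60}
  ]
}}

```text
clock: 8.9
tool_pos: [547.0, -106.0, 187.1]
orientation: [-3.141, -0.002, 2.247]
contact_force: [0.2, -0.7, 0.0]
finger_gap: 71.9
gripper_force: 0.0
```

Emit:
{"op": "jog_arm", "data": {
  "series": [
    {"delta_pos":[0,0,0],"rot":[0,0,-0.83],"jaw":60},
    {"delta_pos":[0,0,0],"rot":[0,0,-0.83],"jaw":60},
    {"delta_pos":[0,0,0],"rot":[0,0,-0.83],"jaw":60},
    {"delta_pos":[0,0,0],"rot":[0,0,-0.83],"jaw":60},
    {"delta_pos":[0,0,0],"rot":[0,0,-0.83],"jaw":60}
  ]
}}

```text
clock: 9.4
tool_pos: [547.0, -106.0, 187.1]
orientation: [-3.141, -0.002, 2.609]
contact_force: [0.1, -0.1, 0.6]
finger_gap: 71.8
gripper_force: 0.0
```

Emit:
{"op": "jog_arm", "data": {
  "series": [
    {"delta_pos":[0,0,0],"rot":[0,0,-0.83],"jaw":60},
    {"delta_pos":[0,0,0],"rot":[0,0,-0.83],"jaw":60},
    {"delta_pos":[0,0,0],"rot":[0,0,-0.83],"jaw":60},
    {"delta_pos":[0,0,0],"rot":[0,0,-0.83],"jaw":60},
    {"delta_pos":[0,0,0],"rot":[0,0,-0.83],"jaw":60}
  ]
}}

```text
clock: 9.9
tool_pos: [547.0, -106.0, 187.1]
orientation: [3.141, -0.002, 2.971]
contact_force: [0.6, -0.3, -0.7]
finger_gap: 71.9
gripper_force: 0.0
```

Emit:
{"op": "jog_arm", "data": {
  "series": [
    {"delta_pos":[0,0.95,0],"rot":[0,0,0],"jaw":60},
    {"delta_pos":[0,0.95,0],"rot":[0,0,0],"jaw":60},
    {"delta_pos":[0,0.95,0],"rot":[0,0,0],"jaw":60},
    {"delta_pos":[0,0.95,0],"rot":[0,0,0],"jaw":60},
    {"delta_pos":[0,0.95,0],"rot":[0,0,0],"jaw":60}
  ]
}}

```text
clock: 10.4
tool_pos: [567.5, 11.8, 187.1]
orientation: [3.141, -0.002, 2.968]
contact_force: [-0.0, -0.5, -0.1]
finger_gap: 72.0
gripper_force: 0.0
```

Emit:
{"op": "jog_arm", "data": {
  "series": [
    {"delta_pos":[0,0.95,0.5],"rot":[0,0,0],"jaw":60},
    {"delta_pos":[0,0.95,0.5],"rot":[0,0,0],"jaw":60},
    {"delta_pos":[0,0.95,0.5],"rot":[0,0,0],"jaw":60},
    {"delta_pos":[0,0.95,0.5],"rot":[0,0,0],"jaw":60},
    {"delta_pos":[0,0.95,0.5],"rot":[0,0,0],"jaw":60}
  ]
}}

```text
clock: 10.9
tool_pos: [587.8, 128.7, 124.1]
orientation: [-3.141, -0.002, 2.969]
contact_force: [0.2, -0.2, 0.4]
finger_gap: 72.1
gripper_force: 0.0
```

Emit:
{"op": "jog_arm", "data": {
  "series": [
    {"delta_pos":[-0.3,0.95,0],"rot":[0,0,0],"jaw":60},
    {"delta_pos":[-0.3,0.8,0],"rot":[0,0,0],"jaw":60},
    {"delta_pos":[0,0,0],"rot":[0,0,0],"jaw":60},
    {"delta_pos":[0,0,0],"rot":[0,0,0],"jaw":60},
    {"delta_pos":[0,0,0],"rot":[0,0,0],"jaw":60}
  ]
}}

```text
clock: 11.4
tool_pos: [610.2, 167.4, 125.3]
orientation: [-3.141, -0.001, 2.968]
contact_force: [-0.2, -0.4, -0.1]
finger_gap: 72.3
gripper_force: 0.0
```

```bash
cat > ring.py <<'E'
from h import *
def ring(T,c,zt,near,name=None):
    im=np.array(c["color"]);hsv=cv2.cvtColor(im,cv2.COLOR_RGB2HSV)
    u0=proj(c,near,T)
    m=cv2.inRange(hsv,(15,120,100),(32,255,255));n,l,st,ce=cv2.connectedComponentsWithStats(m)
    i=min((i for i in range(1,n) if st[i,4]>150),key=lambda i:np.hypot(*(ce[i]-u0)))
    x0,y0,w,h=st[i,:4];print("blob",st[i],ce[i],u0)
    if name: save(c,name,(max(0,x0-25),max(0,y0-25),x0+w+25,y0+h+25),6)
    # bore hole: ellipse-ish contour seen through the top rim
    cs,hi=cv2.findContours((l==i).astype(np.uint8),cv2.RETR_CCOMP,cv2.CHAIN_APPROX_NONE)
    for k,q in enumerate(cs):
        P=np.array([onz(c,p[0].astype(float),zt,T) for p in q]);
        if len(P)>25:
            (cx,cy),r=cv2.minEnclosingCircle(P[:,:2].astype(np.float32));print("contour",hi[0][k][3]>=0,"c",round(cx,1),round(cy,1),"r",round(r,1),"bbox c",((P.max(0)+P.min(0))/2).round(1)[:2])
    d=(im.astype(int).max(2)<60).astype(np.uint8);d[:,:x0-14]=0;d[:,x0+w+14:]=0;d[:y0-14]=0;d[y0+h+14:]=0
    n,l2,s2,c2=cv2.connectedComponentsWithStats(d)
    for j in range(1,n):
        if s2[j,4]>8: print("dark",s2[j],onz(c,c2[j],10,T).round(1),c2[j]-[max(0,x0-25),max(0,y0-25)])
E
python3 - <<'E'
from ring import *
import pickle
T=tool();c=read_camera("wrist");pickle.dump((T,c),open("w4.pkl","wb"))
print(T[:3,3],np.degrees(np.arctan2(T[1,0],T[0,0])));ring(T,c,20,(613.5,169.6,20),"w4c.png")
E
```

```text
[610.18046122 167.36836031 125.32349914] 170.03956378367172
blob [265 173  43  45 879] [285.95221843 194.51308305] [284.17548406 196.26816629]
contour False c 612.9 171.6 r 22.4 bbox c [612.8 171.5]
contour True c 613.2 171.4 r 14.9 bbox c [613.4 171.5]
dark [282 218   7   3  19] [639.5 166.   10. ] [45.         70.89473684]
```

View pics/w4c.png

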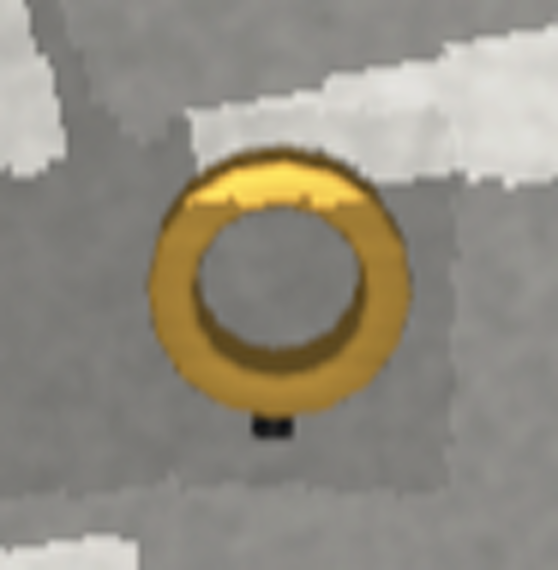

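The collar is centred in the view, with the screw stub at crop (271,426), azimuth −11.7°, and its centre at (613.0,171.5). I'll align to it, go down and grip.

Emit:
{"op": "jog_arm", "data": {
  "series": [
    {"delta_pos":[-0.08,0.18,0.8],"rot":[0,0,0.35],"jaw":60},
    {"delta_pos":[0,0,1],"rot":[0,0,0],"jaw":60},
    {"delta_pos":[0,0,1],"rot":[0,0,0],"jaw":60},
    {"delta_pos":[0,0,1],"rot":[0,0,0],"jaw":60},
    {"delta_pos":[0,0,0.8],"rot":[0,0,0],"jaw":60}
  ]
}}

```text
clock: 11.95
tool_pos: [612.7, 171.3, 9.4]
orientation: [-3.141, -0.001, 2.937]
contact_force: [-0.5, 0.1, -0.3]
finger_gap: 71.7
gripper_force: 0.0
```

Emit:
{"op": "jog_arm", "data": {
  "series": [
    {"delta_pos":[0,0,0.6],"rot":[0,0,0],"jaw":70},
    {"delta_pos":[0,0,0.4],"rot":[0,0,0],"jaw":70},
    {"delta_pos":[0,0,0.2],"rot":[0,0,0],"jaw":70},
    {"delta_pos":[0,0,0.15],"rot":[0,0,0],"jaw":90},
    {"delta_pos":[0,0,0],"rot":[0,0,0],"jaw":90}
  ]
}}

```text
clock: 12.45
tool_pos: [613.8, 172.2, -22.6]
orientation: [3.141, 0.0, 2.938]
contact_force: [-0.4, 0.3, 0.2]
finger_gap: 61.4
gripper_force: 0.0
```

Emit:
{"op": "jog_arm", "data": {
  "series": [
    {"delta_pos":[0,0,0],"rot":[0,0,0],"jaw":150},
    {"delta_pos":[0,0,0],"rot":[0,0,0],"jaw":255},
    {"delta_pos":[0,0,0],"rot":[0,0,0],"jaw":255},
    {"delta_pos":[0,0,0],"rot":[0,0,0],"jaw":255},
    {"delta_pos":[0,0,0],"rot":[0,0,0],"jaw":255}
  ],
  "squeeze": 40
}}

```text
clock: 12.95
tool_pos: [614.0, 172.3, -22.2]
orientation: [3.141, 0.001, 2.938]
contact_force: [0.2, -0.5, 3.9]
finger_gap: 42.4
gripper_force: 40.0
```

```bash
python3 - <<'E'
from ring import *
import pickle
T=tool();c=read_camera("wrist");s=manip.state();print(s["tool_pos"],s["finger_gap"],s["gripper_force"],s["contact_force"],np.degrees(s["orientation"]))
ring(T,c,20,(613,171.5,20))
E
```

```text
[614.04583268 172.29195346 -22.22835991] 42.128388359003324 40.00116169452667 [-0.68726145 -0.57167117  3.62941054] [1.79990324e+02 5.24294658e-02 1.68333854e+02]
blob [ 244  205   76   80 3544] [281.31913093 245.61935666] [279.39354227 248.17808752]
contour False c 611.8 172.8 r 23.5 bbox c [611.9 172.5]
contour True c 609.0 173.5 r 13.1 bbox c [610.1 173.5]
dark [230 233  15  66 538] [623.4 142.9  10. ] [17.30483271 86.97211896]
dark [319 233  15  66 551] [634.3 195.8  10. ] [107.47368421  86.92377495]
dark [276 285  11   3  24] [641.1 166.4  10. ] [ 61.70833333 106.125     ]
```

Emit:
{"op": "jog_arm", "data": {
  "series": [
    {"delta_pos":[0,0,-0.4],"rot":[0,0,0],"jaw":255},
    {"delta_pos":[0,0,-0.8],"rot":[0,0,0],"jaw":255},
    {"delta_pos":[0,0,-1],"rot":[0,0,0],"jaw":255},
    {"delta_pos":[0,0,-1],"rot":[0,0,0],"jaw":255},
    {"delta_pos":[0,0,-1],"rot":[0,0,0],"jaw":255}
  ]
}}

```text
clock: 13.5
tool_pos: [613.0, 172.3, 83.0]
orientation: [-3.142, -0.001, 2.938]
contact_force: [0.1, 0.2, -2.0]
finger_gap: 42.2
gripper_force: 40.0
```

Emit:
{"op": "jog_arm", "data": {
  "series": [
    {"delta_pos":[0,0,-1],"rot":[0,0,0],"jaw":255},
    {"delta_pos":[0,0,-1],"rot":[0,0,0],"jaw":255},
    {"delta_pos":[0,0,-0.8],"rot":[0,0,0],"jaw":255},
    {"delta_pos":[0,0,0],"rot":[0,0,0],"jaw":255},
    {"delta_pos":[0,0,0],"rot":[0,0,0],"jaw":255}
  ]
}}

```text
clock: 14.0
tool_pos: [613.2, 172.3, 151.7]
orientation: [-3.142, -0.0, 2.938]
contact_force: [0.4, 0.6, -2.0]
finger_gap: 42.0
gripper_force: 40.0
```

```bash
python3 - <<'E'
from ring import *
import pickle
T=tool();c=read_camera("wrist");pickle.dump((T,c),open("w5.pkl","wb"));print(T[:3,3])
I=np.eye(4);zt=-42.2;im=np.array(c["color"])
save(c,"w5c.png",(215,185,345,305),5)
for z in(-42.2,-32.2,-22.2): print(z,[proj(c,(x,0,z),I).round(1) for x in(22,14,-14,-22,-27)])
for u in(281,):
    for v in range(195,300): print(v,im[v,u],end=' ' if v%5 else '\n')
E
```

```text
[613.1957947  172.25645337 151.66476306]
-42.2 [array([281. , 211.6]), array([281.1, 225.7]), array([281.2, 272.6]), array([281.2, 285.4]), array([281.2, 293.3])]
-32.2 [array([281.1, 206.9]), array([281.1, 220.3]), array([281.2, 265.2]), array([281.2, 277.5]), array([281.2, 285. ])]
-22.2 [array([281.1, 202.7]), array([281.1, 215.5]), array([281.2, 258.5]), array([281.2, 270.3]), array([281.2, 277.5])]
195 [135 134 131]
196 [135 134 131] 197 [144 143 139] 198 [141 140 136] 199 [134 133 130] 200 [134 133 130]
201 [136 135 131] 202 [139 138 133] 203 [134 130 121] 204 [116 102  77] 205 [104  82  36]
206 [105  82  37] 207 [107  83  38] 208 [108  84  38] 209 [105  82  36] 210 [104  81  37]
211 [107  84  37] 212 [131 103  45] 213 [164 128  56] 214 [179 140  60] 215 [186 144  61]
216 [186 145  62] 217 [183 142  60] 218 [178 137  59] 219 [173 134  58] 220 [170 131  57]
221 [168 130  56] 222 [168 130  57] 223 [167 130  56] 224 [164 128  55] 225 [159 145 124]
226 [156 156 151] 227 [156 155 150] 228 [155 153 149] 229 [154 151 148] 230 [154 152 148]
231 [155 152 148] 232 [155 152 149] 233 [155 
[... 487 characters left out ...]
39 118]
261 [103  81  35] 262 [104  81  36] 263 [104  81  37] 264 [102  80  37] 265 [102  80  35]
266 [103  81  36] 267 [104  82  36] 268 [104  81  36] 269 [102  80  36] 270 [104  82  37]
271 [107  83  37] 272 [113  89  39] 273 [142 110  48] 274 [173 134  58] 275 [183 142  62]
276 [184 142  61] 277 [181 140  59] 278 [178 138  59] 279 [174 134  57] 280 [170 132  57]
281 [166 129  56] 282 [163 126  55] 283 [160 123  54] 284 [138 108  49] 285 [82 67 39]
286 [32 32 33] 287 [32 33 34] 288 [108 107 105] 289 [202 199 195] 290 [229 227 224]
291 [228 227 224] 292 [226 225 221] 293 [226 225 221] 294 [227 226 222] 295 [229 227 223]
296 [230 228 224] 297 [228 227 223] 298 [225 224 220] 299 [223 222 217]
```

View pics/w5c.png

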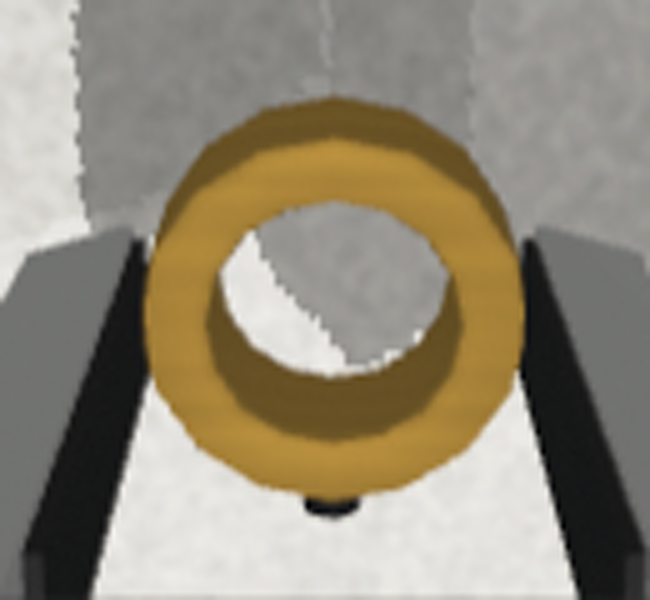

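The collar is held level: the measured edges match a collar centred on the TCP to within 0.3 mm, and the screw stub at crop (331,510) is about 1° off tool −x. I'll turn 30° and go above the shaft.

Emit:
{"op": "jog_arm", "data": {
  "series": [
    {"delta_pos":[0,0,0],"rot":[0,0,-0.4],"jaw":255},
    {"delta_pos":[0,0,0],"rot":[0,0,-0.8],"jaw":255},
    {"delta_pos":[0,0,0],"rot":[0,0,-0.8],"jaw":255},
    {"delta_pos":[0,0,0],"rot":[0,0,-0.8],"jaw":255},
    {"delta_pos":[0,0,0],"rot":[0,0,-0.8],"jaw":255}
  ]
}}

```text
clock: 14.55
tool_pos: [612.2, 172.2, 149.6]
orientation: [3.141, -0.004, -3.028]
contact_force: [-1.1, -0.4, -2.1]
finger_gap: 42.1
gripper_force: 40.0
```

Emit:
{"op": "jog_arm", "data": {
  "series": [
    {"delta_pos":[0,0,0],"rot":[0,0,-0.8],"jaw":255},
    {"delta_pos":[0,0,0],"rot":[0,0,-0.8],"jaw":255},
    {"delta_pos":[0,0,0],"rot":[0,0,-0.5],"jaw":255},
    {"delta_pos":[0,0,0],"rot":[0,0,-0.3],"jaw":255},
    {"delta_pos":[0.2,-0.3,0],"rot":[0,0,0],"jaw":255}
  ]
}}

```text
clock: 15.05
tool_pos: [610.3, 163.9, 150.6]
orientation: [3.141, -0.002, -2.821]
contact_force: [1.2, -1.2, -1.6]
finger_gap: 42.0
gripper_force: 40.0
```

Emit:
{"op": "jog_arm", "data": {
  "series": [
    {"delta_pos":[0.48,-0.8,0],"rot":[0,0,0],"jaw":255},
    {"delta_pos":[0.48,-0.8,0],"rot":[0,0,0],"jaw":255},
    {"delta_pos":[0.48,-0.8,0],"rot":[0,0,0],"jaw":255},
    {"delta_pos":[0.48,-0.8,0],"rot":[0,0,0],"jaw":255},
    {"delta_pos":[0.48,-0.8,0],"rot":[0,0,0],"jaw":255}
  ]
}}

```text
clock: 15.55
tool_pos: [584.8, 48.4, 151.5]
orientation: [3.141, -0.001, -2.823]
contact_force: [0.6, 0.1, -0.9]
finger_gap: 42.1
gripper_force: 40.0
```

Emit:
{"op": "jog_arm", "data": {
  "series": [
    {"delta_pos":[0.48,-0.8,0],"rot":[0,0,0],"jaw":255},
    {"delta_pos":[0.48,-0.8,0],"rot":[0,0,0],"jaw":255},
    {"delta_pos":[0.48,-0.8,0],"rot":[0,0,0],"jaw":255},
    {"delta_pos":[0.48,-0.8,0],"rot":[0,0,0],"jaw":255},
    {"delta_pos":[0.48,-0.8,0],"rot":[0,0,0],"jaw":255}
  ]
}}

```text
clock: 16.05
tool_pos: [559.2, -65.3, 151.5]
orientation: [3.141, -0.001, -2.823]
contact_force: [1.0, 0.4, -0.8]
finger_gap: 42.0
gripper_force: 40.0
```

Emit:
{"op": "jog_arm", "data": {
  "series": [
    {"delta_pos":[0.48,-0.8,0],"rot":[0,0,0],"jaw":255},
    {"delta_pos":[0.3,-0.4,0],"rot":[0,0,0],"jaw":255},
    {"delta_pos":[0,0,0],"rot":[0,0,0],"jaw":255},
    {"delta_pos":[0,0,0],"rot":[0,0,0],"jaw":255},
    {"delta_pos":[0,0,0],"rot":[0,0,0],"jaw":255}
  ]
}}

```text
clock: 16.55
tool_pos: [551.1, -97.8, 152.0]
orientation: [3.141, 0.0, -2.821]
contact_force: [0.2, 1.1, -0.6]
finger_gap: 42.1
gripper_force: 40.0
```

```bash
cat > st.py <<'E'
from h import *
C=np.array([550.1,-105.9])
T=tool();s=manip.state();d=T[:3,:3].T@np.append(C-s["tool_pos"][:2],0)
print(s["tool_pos"],"to C in tool mm",d.round(2)[:2],"yaw",np.degrees(np.arctan2(T[1,0],T[0,0]))%360,"tilt",T[:2,2].round(4),"gap",s["finger_gap"],s["gripper_force"],"F tool",(T[:3,:3].T@s["contact_force"]).round(1),s["ft_torque"].round(2),s["clock"],s["qpos"].round(2))
E
python3 st.py
```

```text
[551.14123042 -97.7979428  152.00876352] to C in tool mm [ 3.54 -7.36] yaw 198.37727237962807 tilt [-0.0001  0.0003] gap 42.051539229513914 39.99964267015457 F tool [-0.6  1.   0.6] [ 0.08 -0.02 -0.02] 16.55 [-0.38  0.05  1.81  0.    1.29 -2.27]
```

Emit:
{"op": "jog_arm", "data": {
  "series": [
    {"delta_pos":[0.14,-0.29,0.4],"rot":[0,0,0],"jaw":255},
    {"delta_pos":[0,0,0.6],"rot":[0,0,0],"jaw":255},
    {"delta_pos":[0,0,0.6],"rot":[0,0,0],"jaw":255},
    {"delta_pos":[0,0,0],"rot":[0,0,0],"jaw":255},
    {"delta_pos":[0,0,0],"rot":[0,0,0],"jaw":255}
  ]
}}

```text
clock: 17.05
tool_pos: [549.4, -106.2, 111.0]
orientation: [3.14, -0.002, -2.821]
contact_force: [0.5, 0.6, -1.0]
finger_gap: 42.3
gripper_force: 40.0
```

```bash
python3 st.py; python3 - <<'E'
from h import *
import pickle
T=tool();c=read_camera("wrist");pickle.dump((T,c),open("w6.pkl","wb"))
im=np.array(c["color"]).astype(int);I=np.eye(4)
# screw dark blob vs ring row edges (tool frame)
h=cv2.cvtColor(im.astype(np.uint8),cv2.COLOR_RGB2HSV)
br=cv2.inRange(h,(12,110,120),(32,255,255))
for v in (250,262,276): 
    x=np.nonzero(br[v,230:340])[0]+230; print("row",v,x.min(),x.max(),(x.min()+x.max())/2)
d=(im.max(2)<52).astype(np.uint8);d[:284]=0;d[300:]=0;d[:,:262]=0;d[:,302:]=0
ys,xs=np.nonzero(d);print("screw",len(xs),xs.mean() if len(xs) else 0,ys.mean() if len(xs) else 0)
# inside bore: dark-grey shaft vs others, rows
for v in range(224,274,4): print(v,[tuple(im[v,u]) for u in range(258,306,4)])
E
```

```text
[ 549.43702021 -106.22661701  111.02999203] to C in tool mm [-0.73  0.1 ] yaw 198.34003755873076 tilt [-0.0018  0.0008] gap 42.29740470095102 39.99952018260956 F tool [-0.6  0.4  1. ] [0.05 0.07 0.03] 17.05 [-0.39  0.1   1.84  0.    1.21 -2.28]
row 250 244 319 281.5
row 262 246 317 281.5
row 276 258 305 281.5
screw 24 280.7083333333333 286.125
224 [(np.int64(192), np.int64(149), np.int64(64)), (np.int64(190), np.int64(148), np.int64(64)), (np.int64(186), np.int64(146), np.int64(63)), (np.int64(182), np.int64(141), np.int64(62)), (np.int64(179), np.int64(138), np.int64(60)), (np.int64(176), np.int64(137), np.int64(59)), (np.int64(174), np.int64(135), np.int64(59)), (np.int64(178), np.int64(138), np.int64(60)), (np.int64(180), np.int64(140), np.int64(60)), (np.int64(182), np.int64(142), np.int64(62)), (np.int64(183), np.int64(143), np.int64(62)), (np.int64(184), np.int64(144), np.int64(62))]
228 [(np.int64(183), np.int64(142), np.int64(62)), (np.int64(180), np.int64(139), np.int64(61)), (np.int64(173), np.int64(135), np.int64(59)), (np.int64(112), np.int64(95), np.int64(71)), (np.int64
[... 5638 characters left out ...]
64(39)), (np.int64(111), np.int64(88), np.int64(40)), (np.int64(159), np.int64(124), np.int64(53)), (np.int64(181), np.int64(141), np.int64(60))]
272 [(np.int64(185), np.int64(144), np.int64(63)), (np.int64(189), np.int64(147), np.int64(64)), (np.int64(192), np.int64(150), np.int64(65)), (np.int64(188), np.int64(146), np.int64(64)), (np.int64(161), np.int64(125), np.int64(55)), (np.int64(126), np.int64(98), np.int64(43)), (np.int64(122), np.int64(96), np.int64(43)), (np.int64(141), np.int64(109), np.int64(48)), (np.int64(173), np.int64(135), np.int64(58)), (np.int64(191), np.int64(148), np.int64(63)), (np.int64(190), np.int64(149), np.int64(64)), (np.int64(186), np.int64(145), np.int64(62))]
```

```bash
python3 st.py; python3 - <<'E'
from h import *
import pickle
T,c=pickle.load(open("w6.pkl","rb"))
u=np.array([np.cos(np.radians(17.9)),np.sin(np.radians(17.9))])
for k in(-12,5,7): print(k,proj(c,(*(np.array([550.1,-105.9])+k*u),124),T).round(1))
im=np.array(c["color"]).astype(int);print([im[v,282].tolist() for v in range(238,247)])
E
```

```text
[ 550.04724153 -106.48553146  111.90885784] to C in tool mm [-0.23  0.54] yaw 198.3390880161956 tilt [-0.0003  0.0001] gap 42.32737530767002 39.99946027994156 F tool [-0.1 -0.7  0.6] [0.02 0.01 0.04] 17.1 [-0.39  0.09  1.84  0.    1.21 -2.28]
-12 [280.8 215.3]
5 [280.7 240.6]
7 [280.7 243.5]
[[77, 78, 80], [77, 78, 80], [75, 77, 79], [64, 66, 67], [59, 90, 74], [65, 119, 92], [67, 126, 97], [67, 127, 96], [67, 127, 96]]
```

Emit:
{"op": "jog_arm", "data": {
  "series": [
    {"delta_pos":[0,0.01,0.1],"rot":[0,0,-0.07],"jaw":255},
    {"delta_pos":[0,0,0.2],"rot":[0,0,0],"jaw":255},
    {"delta_pos":[0,0,0.2],"rot":[0,0,0],"jaw":255},
    {"delta_pos":[0,0,0.2],"rot":[0,0,0],"jaw":255},
    {"delta_pos":[0,0,0],"rot":[0,0,0],"jaw":255}
  ]
}}

```text
clock: 17.6
tool_pos: [549.2, -106.1, 93.5]
orientation: [3.14, -0.001, -2.816]
contact_force: [-0.5, 0.3, -1.7]
finger_gap: 42.2
gripper_force: 40.0
```

```bash
python3 st.py
```

```text
[ 549.21673739 -106.09354261   93.49229306] to C in tool mm [-0.9 -0.1] yaw 198.67379518703532 tilt [-0.0018  0.0008] gap 42.237412685609826 39.999501407146454 F tool [0.4 0.4 1.7] [ 0.09  0.01 -0.01] 17.6 [-0.39  0.12  1.85  0.    1.18 -2.29]
```

Emit:
{"op": "jog_arm", "data": {
  "series": [
    {"delta_pos":[0,0,0.3],"rot":[0,0,0],"jaw":255},
    {"delta_pos":[0,0,0.4],"rot":[0,0,0],"jaw":255},
    {"delta_pos":[0,0,0.4],"rot":[0,0,0],"jaw":255},
    {"delta_pos":[0,0,0.3],"rot":[0,0,0],"jaw":255},
    {"delta_pos":[0,0,0.2],"rot":[0,0,0],"jaw":255}
  ]
}}

```text
clock: 18.1
tool_pos: [549.3, -106.1, 53.3]
orientation: [3.141, -0.001, -2.816]
contact_force: [-0.8, -0.6, -1.1]
finger_gap: 41.9
gripper_force: 40.0
```

Emit:
{"op": "jog_arm", "data": {
  "series": [
    {"delta_pos":[0,0,0],"rot":[0,0,0],"jaw":255},
    {"delta_pos":[0,0,0],"rot":[0,0,0],"jaw":255},
    {"delta_pos":[0,0,0],"rot":[0,0,0],"jaw":255},
    {"delta_pos":[0,0,0],"rot":[0,0,0],"jaw":255},
    {"delta_pos":[0,0,0],"rot":[0,0,0],"jaw":255}
  ]
}}

```text
clock: 18.6
tool_pos: [550.2, -106.5, 55.0]
orientation: [-3.141, 0.001, -2.816]
contact_force: [-0.1, -0.3, -1.1]
finger_gap: 42.6
gripper_force: 40.0
```

```bash
python3 st.py; python3 - <<'E'
from h import *
T=tool();c=read_camera("wrist");I=np.eye(4)
im=np.array(c["color"]).astype(int)
h=cv2.cvtColor(im.astype(np.uint8),cv2.COLOR_RGB2HSV)
br=cv2.inRange(h,(12,110,120),(32,255,255))
x=np.nonzero(br[262,230:340])[0]+230;print("ring",(x.min()+x.max())/2, np.nonzero(br[:,281])[0][[0,-1]])
d=(im.max(2)<52).astype(np.uint8);d[:280]=0;d[300:]=0;d[:,:262]=0;d[:,302:]=0
ys,xs=np.nonzero(d);print("screw",len(xs),xs.mean(),ys.min(),ys.max())
# driver shank: bright low-saturation below the screw
for v in range(288,330,4):
    g=(im[v,255:310].min(1)>105)&(np.ptp(im[v,255:310],axis=1)<25);q=np.nonzero(g)[0]+255
    print(v,(q.min(),q.max(),(q.min()+q.max())/2) if len(q) else None,im[v,281])
print("pred tip",proj(c,(550.1+36*.9516,-105.9+36*.3074,88.5),T),proj(c,(550.1+60*.9516,-105.9+60*.3074,88.5),T))
E
```

```text
[ 550.19501856 -106.46388222   54.95821865] to C in tool mm [-0.09  0.56] yaw 198.67878662525217 tilt [ 0.0006 -0.0003] gap 42.55222728724831 39.9995157122612 F tool [ 0.2 -0.2  1.1] [ 0.07 -0.04 -0.04] 18.6 [-0.39  0.17  1.87 -0.    1.1  -2.29]
ring 281.5 [212 284]
screw 24 280.7083333333333 285 287
288 None [42 59 52]
292 (np.int64(255), np.int64(309), np.float64(282.0)) [ 85 160 123]
296 (np.int64(255), np.int64(309), np.float64(282.0)) [103 103 104]
300 (np.int64(255), np.int64(309), np.float64(282.0)) [180 180 183]
304 (np.int64(255), np.int64(309), np.float64(282.0)) [161 161 165]
308 None [58 60 60]
312 None [67 69 69]
316 None [74 76 77]
320 None [80 82 83]
324 None [82 85 86]
328 None [86 88 90]
pred tip [280.63814105 299.34504403] [280.19725966 333.7989607 ]
```

Emit:
{"op": "jog_arm", "data": {
  "series": [
    {"delta_pos":[0,0.01,0.085],"rot":[0,0,0],"jaw":255},
    {"delta_pos":[0,0,0],"rot":[0,0,0],"jaw":255},
    {"delta_pos":[0,0,0],"rot":[0,0,0],"jaw":255},
    {"delta_pos":[0,0,0],"rot":[0,0,0],"jaw":255},
    {"delta_pos":[0,0,0],"rot":[0,0,0],"jaw":255}
  ]
}}

```text
clock: 19.15
tool_pos: [549.9, -106.1, 52.5]
orientation: [-3.142, 0.0, -2.816]
contact_force: [0.1, -0.4, -0.6]
finger_gap: 41.9
gripper_force: 40.0
```

```bash
python3 st.py; python3 - <<'E'
from h import *
T=tool();c=read_camera("wrist");I=np.eye(4)
im=np.array(c["color"]).astype(int)
d=(im.max(2)<52).astype(np.uint8);d[:280]=0;d[300:]=0;d[:,:262]=0;d[:,302:]=0
ys,xs=np.nonzero(d);print("screw",len(xs),xs.mean(),ys.mean())
for v in(298,301,304): print(v,[int(im[v,u].mean())*(1 if np.ptp(im[v,u])<15 else -1) for u in range(268,296)])
for x in(-23,-24.5,-26): print(x,proj(c,(x,0,-36),I).round(1))
print("tip pred",proj(c,(550.1+36*.9516,-105.9+36*.3074,88.5),T).round(1))
E
```

```text
[ 549.90587697 -106.14672116   52.5037241 ] to C in tool mm [-0.26  0.17] yaw 198.678369116749 tilt [ 0.0001 -0.    ] gap 41.93718300463725 39.999726712703705 F tool [ 0.1 -0.4  0.6] [0.04 0.04 0.02] 19.15 [-0.39  0.17  1.87  0.    1.1  -2.29]
screw 30 280.6 285.8333333333333
298 [-130, -131, -140, -140, -141, -141, -141, -132, 106, 104, 104, 102, 103, 103, 105, 105, 105, 104, 102, -95, -94, -94, -93, -92, -92, -92, -92, -92]
301 [-132, -132, -133, -141, -140, -136, -140, -124, 140, 153, 151, 139, 143, 146, 145, 145, 152, 150, 135, -95, -94, -100, -123, -93, -92, -92, -91, -91]
304 [-120, -120, -119, -120, -120, -120, -119, -113, 127, 144, 151, 156, 160, 164, 162, 158, 152, 141, 121, -82, -91, -114, -127, -124, -110, -106, -85, -85]
-23 [280.5 281.6]
-24.5 [280.5 283.9]
-26 [280.5 286.2]
tip pred [280.  301.7]
```

Emit:
{"op": "jog_arm", "data": {
  "series": [
    {"delta_pos":[0,0,0],"rot":[0,0,-0.1],"jaw":255},
    {"delta_pos":[0,0,0],"rot":[0,0,0],"jaw":255},
    {"delta_pos":[0,0,0],"rot":[0,0,0],"jaw":255},
    {"delta_pos":[0,0,0],"rot":[0,0,0],"jaw":255},
    {"delta_pos":[0,0,0],"rot":[0,0,0],"jaw":255}
  ]
}}

```text
clock: 19.7
tool_pos: [549.9, -106.1, 52.5]
orientation: [3.142, -0.0, -2.807]
contact_force: [0.9, -0.9, -1.1]
finger_gap: 42.3
gripper_force: 40.0
```

```bash
python3 st.py; python3 - <<'E'
from station import manip
s=manip.state()
if abs(s["tool_pos"][2]-52.8)<1.2 and s["gripper_force"]>30: print(manip.finish_job())
E
```

```text
[ 549.86311233 -106.12752981   52.47429468] to C in tool mm [-0.3   0.14] yaw 199.17861375912358 tilt [-0. -0.] gap 42.26401501888341 39.99960869550705 F tool [-0.5 -1.1  1.1] [0.05 0.01 0.  ] 19.7 [-0.39  0.17  1.87 -0.    1.1  -2.3 ]
the job is handed in; nothing more can be done
None
```

The job is handed in at 19.7 s: I turned the flat to face the driver, and the farthest collar is still held level on the shaft, screw at about 85 mm and within about 1° of the driver tip by camera and pose readings (no verdict was returned).

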